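# Dock and lock an e-bike battery pack

### The arm

A 6-joint arm with a two-finger parallel gripper is mounted at the origin on the work surface. World frame = base frame: x ahead of the robot, y to its left, z up, the work surface at z = 0. Lengths are in m, angles in rad, forces in N, time in s.
With the tool pointing down it reaches from about 0.275 to 0.75 m from the base axis. Payload 10.2 kg.
Tool frame: the origin (TCP) lies midway between the tips of the shut fingers; the grasp point (between the pads) lies 19 mm behind it (env.hold_point_z is the distance from the TCP to the grasp point, in m); z points along the fingers, y is the line along which they close (so a half turn about z gives the same grasp; the last joint's range is limited). The gripper opens to 85 mm and grips with 20 to 120 N. Pads are 22 mm wide; open, the fingers measure 114 mm over their backs; the gripper's body (76 mm by 85 mm) begins 54 mm behind the grasp point. The pads swing forward as they close: fully open they stand 13 mm farther back than shut.
Start: joints at [-1.394, 0.313, 1.498, -0, 1.331, -0.223], TCP at [0.204, -0.484, 0.231] pointing down, gripper open.
Joint ranges: [-2.94, 2.94], [-0.97, 2.17], [0.19, 2.56], [-1.23, 4.37], [0.02, 3.11], [-2.88, 2.88]. Speed limits (rad/s): [2.39, 2.39, 3.01, 3.14, 3.14, 3.14].

### API

Orientations are given as a unit quaternion [x, y, z, w].
In Python, from bench import env, kinematics, monitor, eyes, job gives the robot as it stands. The module is installed in compiled form; this text tells all that it offers. Calls block until the motion is done:
- env.reach(position, orientation): joint-space move of the TCP to a pose.
- env.movel(position, velocity=0.15, frame=None, guard=None): straight line of the TCP; frame=None keeps the orientation; velocity is the mean speed in m/s. With guard (N) it stops when the force on the tool has changed by that much, and returns True; else False.
- env.set_joints(angles): joint-space move.
- env.release() and env.close_gripper(effort=None): open the fingers fully, or close them until they stop; effort is the grip in N (None keeps the last).
- env.hold(seconds).
- kinematics.ik(position, orientation): joint angles nearest the present ones, or None.
- monitor.sense(): the state.
- eyes.grab_frame(name): name is "side" or "top"; returns a dict with "frame" (400x640x3 uint8, red, green, blue), "mtx" (3x3 intrinsics, pixels), "view" (4x4, takes a point from world to camera coordinates). Camera axes: x right, y down, z forward; pixel columns grow to the right and rows downward; lengths in m; the calibration is good to about 2 mm. A picture is of the moment at which its call begins. There is no depth.
A pose or a line that the arm cannot do raises env.MotionError and nothing moves.
- job.hand_in(): hands the job in; it is judged then, once.
The state is a dict: "clock": time; "joints": joint angles; "qvel": joint speeds; "joint_efforts": joint torques, N m; "position": TCP position; "ee_rot": TCP orientation; "contact_force": force on the tool from outside, world axes, zero at the start; "ft_torque": the same for the moment, N m; "finger_gap": opening from 0.0 (shut) to 1.0 (fully open); "gripper_force": force on a finger pad.
Only numpy, scipy, OpenCV 4.12 (cv2) and the standard library are available. Lean on these libraries where they do the work, as an engineer would, in place of code of your own. Each camera call takes 0.05 s, during which the arm holds its last target. There are 200 camera calls.

### The job

Put the battery pack on charge: lower it gently, without dropping it, into the pocket of the white charging dock, with its orange end towards the lever's pivot post, until it sits fully home on the pocket floor. Then swing the dock's red-knobbed locking lever shut over the pack as far as it goes and let go. Do not disturb the bottle, the screwdriver or the sprocket on the bench.

Things in the scene. Friction and masses are not known exactly. Their poses are not given: they have to be found in the camera images.
- pack_center (a point): Centre (half-way up, 35 mm above its underside) of the loose battery pack: a black block 90 mm long (its x), 44 mm wide (its y), 70 mm tall (its z), 0.3 to 0.5 kg, standing upright on the bench. The +x end is orange; a grey panel with green dots is on top. Grasp it across its 44 mm width, near the top, so that the fingers stay above the dock's rim.
- pack_orange_end (a point): Middle of the pack's orange end face: 45 mm from the pack's centre along its +x, 35 mm above its underside.
- dock_floor (a point): Centre of the floor of the dock's pocket, 12 mm above the bench. The white dock is fixed to the bench: a block 118 mm (x) by 72 mm (y), 40 mm tall. The pocket is 93 mm (x) by 47 mm (y) and 28 mm deep; over the top 6 mm its mouth flares outward by 4 mm on each side. z is up, +x points to the lever's pivot post (an orange strip marks that rim). A pack fully home stands 42 mm out of the dock, its centre 35 mm above this point and its top 82 mm above the bench.
- dock_mouth (a point): Centre of the dock's pocket mouth, level with the dock's top rim, 40 mm above the bench, axes as dock_floor.
- lever_pivot (a point): On the vertical axis of the lever's hinge, 90 mm above the bench at mid-thickness of the lever's bar: 74 mm from the pocket centre along the dock's +x. Axes fixed to the dock, as dock_floor.
- lever_knob (a point): Middle of the red upright round knob at the lever's free end, 18 mm in diameter, 36 mm tall, 112 mm above the bench (94 to 130 mm). It moves with the lever on a circle of radius 79 mm around the pivot, in a level plane. The point's -x axis points from the pivot to the knob. The aluminium bar below it, 16 mm wide, lies 86 to 94 mm above the bench, so it passes 4 mm above a pack that is fully home and strikes one that is not.
- lever (a joint): Angle of the locking lever about the vertical pivot, rad. 0: shut against its stop, bar pointing along the dock's -x over the middle of the pack. It grows, up to 2.3, as the knob swings to the dock's +y side, clear of the pocket (knob at pivot + 79 mm x (-cos, +sin) of the angle in the dock's x, y). Stays where it is left; about 0.05 N m of friction (under 1 N at the knob), no spring.
- lube: Bystander: yellow bottle with a black cap, 44 mm in diameter, 120 mm tall, standing; origin at the centre of its underside.
- driver: Bystander: green-handled screwdriver, 180 mm long, lying on the bench along its x; origin under its middle.
- sprocket: Bystander: steel sprocket, 84 mm in diameter, 16 mm thick, lying flat; origin at the centre of its underside.
- pack: The same loose battery pack; origin at the centre of its underside, axes as pack_center.
Things that resemble listed ones, but are neither listed nor needed, are in the scene too. Of the things shaped like the pack, the black one is meant.

How it is judged:
On the way, in this order (a step that is already met when the one before it is completed fails the run):
1. the pack sits fully home in the pocket, orange end to the pivot post, with the lever still open (horizontal distance between pack_center and dock_floor below 0.004 m and z of pack_center in the frame of dock_floor below 0.038 m and angle between the x axis of pack_center and the x axis of dock_floor, either way round below 0.08 rad and angle between pack_center's own z axis and vertical below 0.06 rad and x of pack_orange_end in the frame of dock_floor above 0.03 m and value of joint lever above 0.8 rad), for 0.2 s.
2. the lever is shut over the pack (value of joint lever below 0.1 rad), for 0.2 s.
At the end, for the whole second after the job is handed in: The pack is at rest in the pocket (centre within 4 mm of the pocket's centre line, within 3 mm of the floor, upright within 0.06 rad, long axis within 0.08 rad of the pocket's), orange end towards the pivot post, and the lever is shut to within 0.1 rad of its stop (horizontal distance between pack_center and dock_floor below 0.004 m and z of pack_center in the frame of dock_floor below 0.038 m and angle between the x axis of pack_center and the x axis of dock_floor, either way round below 0.08 rad and angle between pack_center's own z axis and vertical below 0.06 rad and x of pack_orange_end in the frame of dock_floor above 0.03 m and value of joint lever below 0.1 rad and linear speed of pack below 0.02 m/s); the robot touches nothing.
It fails at once if the pack is dropped into the pocket (falls faster than 0.4 m/s inside it) (horizontal distance between pack_center and dock_floor below 0.02 m and z of pack_center in the frame of dock_floor below 0.065 m and linear speed of pack above 0.4 m/s).
It fails at once if a bystander is moved more than 20 mm (distance of any of lube, driver, sprocket from where it was at the start of the episode above 0.02 m).
It fails at once if the bottle is tipped (angle between lube's own z axis and vertical above 0.3 rad).
It also fails if it takes over 64 s, if anything falls off the work surface, if the arm or the gripper's body presses on something with over 40 N, if the wrist force passes 120 N, or if a joint passes its speed limit or range.

## Working session

There is one attempt and no reset: what is moved stays moved. The work goes in short steps, each a Python script; the robot and the scene stay as the last script left them, time stands still between calls to the robot, and variables do not carry over. Pictures are saved under pics/ and viewed, at most 10 in all, crops included, and the job is handed in when it is done.

```bash
mkdir -p pics
cat > h.py <<'E'
import numpy as np, cv2
from bench import env, kinematics, monitor, eyes, job
def grab(n):
    f=eyes.grab_frame(n); np.savez(f'{n}.npz',**f); return f
def load(n): return np.load(f'{n}.npz')
def proj(f,p):
    p=np.atleast_2d(p); c=p@f['view'][:3,:3].T+f['view'][:3,3]; q=c@f['mtx'].T; return q[:,:2]/q[:,2:]
def unproj(f,uv,z):
    uv=np.atleast_2d(uv).astype(float); R=f['view'][:3,:3]; t=f['view'][:3,3]; C=-R.T@t
    d=np.c_[uv,np.ones(len(uv))]@np.linalg.inv(f['mtx']).T@R
    return C+d*((z-C[2])/d[:,2])[:,None]
def save(f,name,box=None,s=1):
    im=f['frame'][:,:,::-1]
    if box: im=im[box[1]:box[3],box[0]:box[2]]
    cv2.imwrite('pics/'+name,cv2.resize(im,None,fx=s,fy=s,interpolation=cv2.INTER_CUBIC))
E
python3 - <<'E'
from h import *
for n in('top','side'):
    f=grab(n); save(f,n+'0.png',s=1.25); print(n,f['mtx'].round(1).tolist(),f['view'].round(3).tolist())
s=monitor.sense(); print(s)
print(env.hold_point_z)
E
```

```text
top [[504.6, 0.0, 324.5], [0.0, 504.6, 210.0], [0.0, 0.0, 1.0]] [[0.01, -1.0, 0.026, -0.069], [-0.991, -0.014, -0.131, 0.585], [0.131, -0.025, -0.991, 1.321], [0.0, 0.0, 0.0, 1.0]]
side [[387.7, 0.0, 316.9], [0.0, 387.7, 199.7], [0.0, 0.0, 1.0]] [[0.999, -0.032, 0.003, -0.553], [-0.023, -0.766, -0.643, 0.031], [0.023, 0.642, -0.766, 1.049], [0.0, 0.0, 0.0, 1.0]]
{'clock': 0.1, 'joints': array([-1.39437321e+00,  3.13393877e-01,  1.49837149e+00,  5.91613859e-06,
        1.33098333e+00, -2.23397167e-01]), 'qvel': array([ 0.00209227, -0.00128159, -0.00191535,  0.00079974,  0.00064503,
       -0.00102601]), 'joint_efforts': array([ 2.25416334e-03, -4.12899613e+01, -2.60141426e+01, -2.00971858e-04,
        3.03057466e-03, -1.23089447e-05]), 'position': array([ 0.204308  , -0.48336584,  0.23078848]), 'ee_rot': array([ 9.80084402e-01,  1.98580539e-01,  1.64469601e-05, -5.77793968e-04]), 'contact_force': array([ 1.18257667, -0.32158421,  1.07251983]), 'ft_torque': array([0.02685262, 0.04962349, 0.02940423]), 'gripper_force': 0.0, 'finger_gap': 1.001152183442026}
0.0187
```

View pics/top0.png

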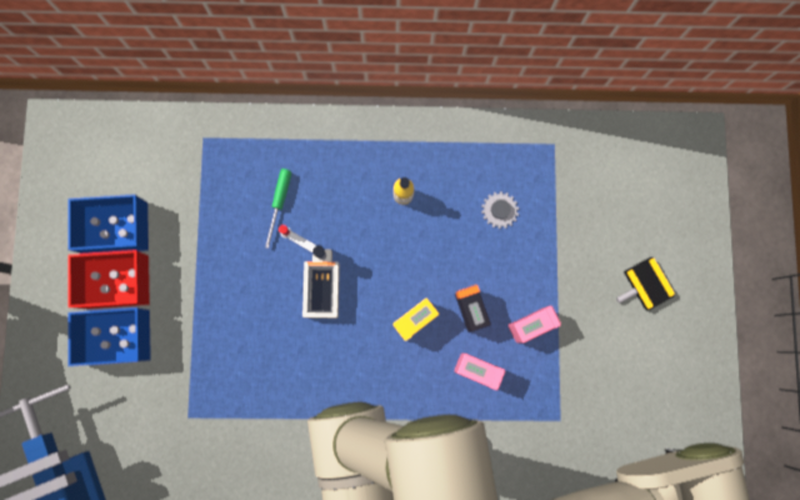

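View pics/side0.png

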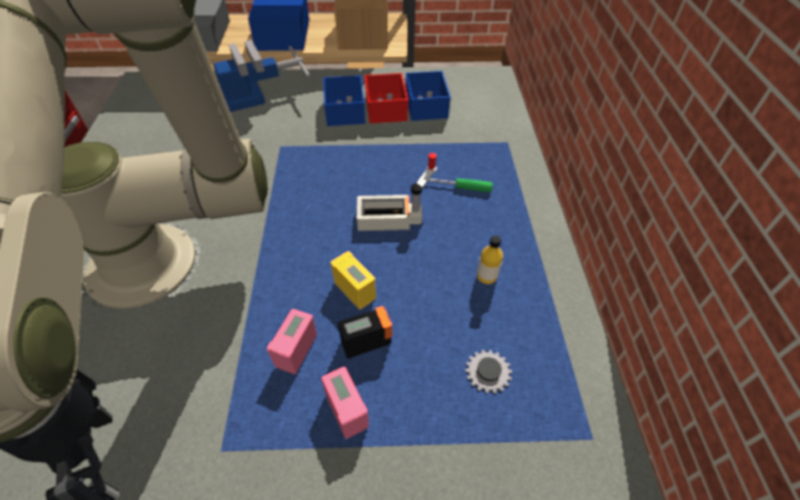

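The top view shows the things that could be taken for the pack: the black block with an orange end at (378,246) native px, a yellow block at (333,255), pink ones at (428,259) and (384,297), and a black and yellow off-mat thing at (520,227). I choose the black one. The dock is at (257,232), with the lever swung to the upper left and its knob at (227,184). Next is a close crop.

Run:
```python
from h import *
t,s=load('top'),load('side')
def c(f,x,y): return cv2.resize(f['frame'][y:y+75,x:x+100,::-1],None,fx=4,fy=4,interpolation=cv2.INTER_CUBIC)
B=[(t,208,182),(t,330,210),(s,272,112),(s,245,228)]
ims=[c(*b) for b in B]
for im in ims:
    for k in range(0,400,40): cv2.line(im,(k,0),(k,6),(0,255,255),1); cv2.line(im,(0,k),(6,k),(0,255,255),1)
cv2.imwrite('pics/crop1.png',np.vstack([np.hstack(ims[:2]),np.hstack(ims[2:])]))
```

```text
(no output)
```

View pics/crop1.png

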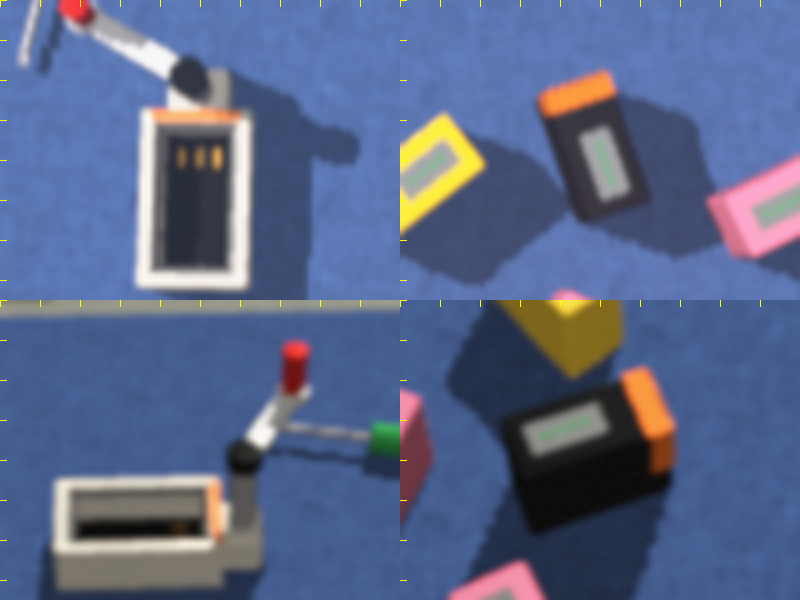

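The crop confirms the black pack, orange end up-left (top view (576,84) in the crop), grey panel with green dots. The dock rim corners are sharp, the orange strip is at its far end, and the lever is open at about 2.1 rad. Next I fit poses to both views.

```bash
cat > fit.py <<'E'
from h import *
from scipy.optimize import minimize, least_squares
def box(x,y,yaw,L,W,z0,z1):
    c,s=np.cos(yaw),np.sin(yaw)
    return np.array([[x+c*a-s*b,y+s*a+c*b,z] for z in(z0,z1) for a,b in((L/2,W/2),(L/2,-W/2),(-L/2,-W/2),(-L/2,W/2))])
def sil(f,P,roi,k=4):
    x,y,w,h=roi; m=np.zeros((h*k,w*k),np.uint8)
    q=(proj(f,P)-[x,y]+.5)*k-.5
    hull=cv2.convexHull(q.astype(np.float32))
    cv2.fillConvexPoly(m,np.round(hull*16).astype(np.int32),255,shift=4)
    return cv2.resize(m,(w,h),interpolation=cv2.INTER_AREA)/255.
def fitbox(views,x0,L,W,z0,z1):  # views: (f,mask,roi)
    def cost(p): return sum(((sil(f,box(*p,L,W,z0,z1),r)-m)**2).sum() for f,m,r in views)
    best=None
    for d in(0,.1,-.1):
        r=minimize(cost,np.add(x0,[0,0,d]),method='Nelder-Mead',options=dict(initial_simplex=np.add(x0,[0,0,d])+np.array([[0,0,0],[.01,0,0],[0,.01,0],[0,0,.1]]),xatol=1e-5,fatol=.01))
        if best is None or r.fun<best.fun: best=r
    return best.x,best.fun
def crop(f,r): x,y,w,h=r; return f['frame'][y:y+h,x:x+w].astype(float)
E
python3 - <<'E'
from fit import *
t,s=load('top'),load('side')
def cl(m):  # biggest component, filled
    n,l,st,_=cv2.connectedComponentsWithStats(m.astype(np.uint8)); k=1+st[1:,4].argmax()
    o=np.zeros(m.shape,np.uint8); c,_=cv2.findContours((l==k).astype(np.uint8),0,2); cv2.drawContours(o,c,-1,1,-1); return o.astype(float)
bg=lambda I:(I[...,2]-I[...,0])
V=[]
for f,r in((t,(362,224,34,46)),(s,(268,242,50,46))):
    I=crop(f,r); m=cl(bg(I)<22); V.append((f,m,r)); print('mask',m.sum(), np.percentile(bg(I),[5,25,50,75,95]))
    cv2.imwrite('pics/m%d.png'%len(V),m*255)
x0=[*unproj(t,(378,247),.07)[0,:2],.31]; print(x0)
for v in(V,V[:1],V[1:]): print('pack',fitbox(v,x0,.09,.044,0,.07))
# dock corners, read by eye
u=lambda o,p:(np.array(p,float)+.5)/4-.5+o
T=u((208,182),[(251,110),(248,290),(135,288),(143,108)])
S=u((272,112),[(222,245),(55,252),(55,180),(219,176)])
# order: box corners (+,+),(+,-),(-,-),(-,+)
T=T[[3,0,1,2]]; S=S[[3,0,1,2]]
w=unproj(t,T,.04); print(w.round(4)); print(unproj(s,S,.04).round(4))
for obs in([(t,T),(s,S)],[(t,T)],[(s,S)]):
    g=lambda p:np.concatenate([(proj(f,box(*p,.118,.072,.04,.04)[:4])-o).ravel() for f,o in obs])
    r=least_squares(g,[*w.mean(0)[:2],0],loss='soft_l1'); print('dock',r.x.round(4),np.abs(r.fun).round(1))
kt=unproj(t,u((208,182),[(75,5)]),.13); ks=unproj(s,u((272,112),[(297,47)]),.13); print('knob',kt,ks)
d=r.x
E
```

```text
mask 655.0 [-161.85    6.     45.     65.     87.  ]
mask 1257.0 [-130.05   -1.      2.     38.     76.  ]
[np.float64(0.48593889508373955), np.float64(-0.20247170753914925), 0.31]
pack (array([ 0.48951349, -0.20429086,  0.33299484]), np.float64(125.71151095732411))
pack (array([ 0.4902993 , -0.20565112,  0.31513933]), np.float64(47.936132256824294))
pack (array([ 0.48877481, -0.2027647 ,  0.35514318]), np.float64(59.25413302575933))
[[0.5863 0.1555 0.04  ]
 [0.586  0.0832 0.04  ]
 [0.4654 0.0823 0.04  ]
 [0.4659 0.1571 0.04  ]]
[[0.5856 0.1582 0.04  ]
 [0.5844 0.0883 0.04  ]
 [0.4674 0.085  0.04  ]
 [0.466  0.1574 0.04  ]]
dock [5.259e-01 1.203e-01 2.000e-04] [0.3 0.6 0.4 0.4 0.8 0.5 0.3 0.4 0.2 0.4 0.2 1.  0.2 0.2 0.3 0.3]
dock [ 0.5259  0.1195 -0.0034] [0.1 0.5 0.  0.5 0.5 0.5 0.5 0.4]
dock [0.5258 0.1222 0.011 ] [0.4 0.2 0.3 0.4 0.1 0.2 0.2 0. ]
knob [[0.63922545 0.18791819 0.13      ]] [[0.64006902 0.19238299 0.13      ]][ WARN:0@0.276] global loadsave.cpp:1063 imwrite_ Unsupported depth image for selected encoder is fallbacked to CV_8U.
```

Both views agree to about 2 mm. The pack is at (0.4895, -0.204) with yaw 0.33, the dock at (0.526, 0.120) with yaw about 0, and the knob 80 mm from the predicted pivot, where 79 is expected. Next, grasp the pack and lift it.

```bash
cat >> h.py <<'E'
Q=lambda a:[np.cos(a/2),np.sin(a/2),0,0]
def st(m=''):
    s=monitor.sense(); q=s['ee_rot']; print(m,'t',round(s['clock'],2),'p',s['position'].round(4),'yaw',round(2*np.arctan2(q[1],q[0]),3),'F',s['contact_force'].round(1),'gap',round(s['finger_gap'],3),'g',round(s['gripper_force'],1),'j6',round(s['joints'][5],2)); return s
E
python3 - <<'E'
from h import *
p=[.4895,-.2043]
env.reach([*p,.16],Q(.33)); st('above')
print(env.movel([*p,.036],velocity=.12,guard=8)); st('down')
env.close_gripper(60); st('closed')
env.movel([*p,.16],velocity=.12); st('lift')
env.reach([.5259,.1203,.16],Q(0.0)); st('over')
t=grab('top'); s=grab('side')
def c(f,x,y): return cv2.resize(f['frame'][y:y+75,x:x+100,::-1],None,fx=4,fy=4,interpolation=cv2.INTER_CUBIC)
ims=[c(t,208,182),c(s,272,112)]; b=c(s,272,70)
cv2.imwrite('pics/over.png',np.vstack([np.hstack(ims),np.hstack([b,c(t,208,140)])]))
E
```

```text
above t 1.6 p [ 0.4893 -0.2052  0.1602] yaw 0.329 F [0.7 0.7 0. ] gap 0.997 g 0.0 j6 0.62
False
down t 2.78 p [ 0.4899 -0.2046  0.0367] yaw 0.33 F [-0.1  0.   0.6] gap 0.999 g 0.0 j6 0.62
closed t 3.25 p [ 0.4898 -0.2043  0.0365] yaw 0.33 F [-0.3  2.3  6.6] gap 0.508 g 62.3 j6 0.62
lift t 4.43 p [ 0.4891 -0.2041  0.1592] yaw 0.33 F [-0.7 -0.6 -5.1] gap 0.506 g 61.3 j6 0.62
over t 5.67 p [0.5261 0.1194 0.1598] yaw -0.0 F [-0.   0.1 -4.1] gap 0.505 g 61.4 j6 1.58
```

View pics/over.png

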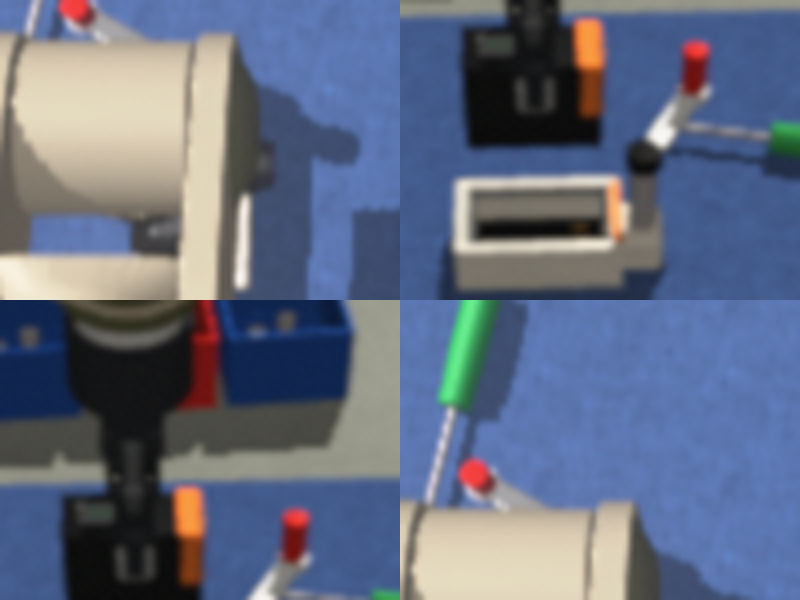

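Run:
```python
from fit import *
s=load('side')
u=lambda p:(np.array(p,float)+.5)/4-.5+(272,112)
obs=u([(600-400,147),(468-400,144),(463-400,74)])
tp=monitor.sense()['position']; zb=tp[2]-.0365
# front-bottom +x, front-bottom -x, front-top -x
def pts(p): b=box(p[0],p[1],p[2],.09,.044,p[3],p[3]+.07); return b[[1,2,6]]
for ya in(-.02,0,.02):
    P=pts([tp[0],tp[1],ya,zb]); print('pred',ya,((proj(s,P)-(272,112)+.5)*4-.5).round(0).tolist())
# fit x,yaw,z with y fixed
r=least_squares(lambda p:(proj(s,pts([p[0],tp[1],p[1],p[2]]))-obs).ravel(),[tp[0],0,zb]); print('fit x,yaw,z',r.x.round(4),r.fun.round(2),'tcp',tp.round(4),zb)
# dock near face edges: rim and bench
D=box(.5259,.1203,0,.118,.072,0,.04)
print(((proj(s,D)-(272,112)+.5)*4-.5).round(0).tolist())
save(s,'near.png',(280,105,360,165),10)
```

```text
pred -0.02 [[204.0, 149.0], [68.0, 150.0], [62.0, 67.0]]
pred 0 [[204.0, 148.0], [69.0, 151.0], [63.0, 68.0]]
pred 0.02 [[205.0, 147.0], [69.0, 152.0], [64.0, 69.0]]
fit x,yaw,z [0.525  0.0064 0.1241] [ 0.71  0.1  -0.22  1.66 -0.46 -1.52] tcp [0.5261 0.1192 0.1599] 0.1234205559323297
[[217.0, 217.0], [222.0, 288.0], [58.0, 291.0], [59.0, 220.0], [218.0, 178.0], [223.0, 249.0], [54.0, 253.0], [56.0, 181.0]]
```

View pics/near.png

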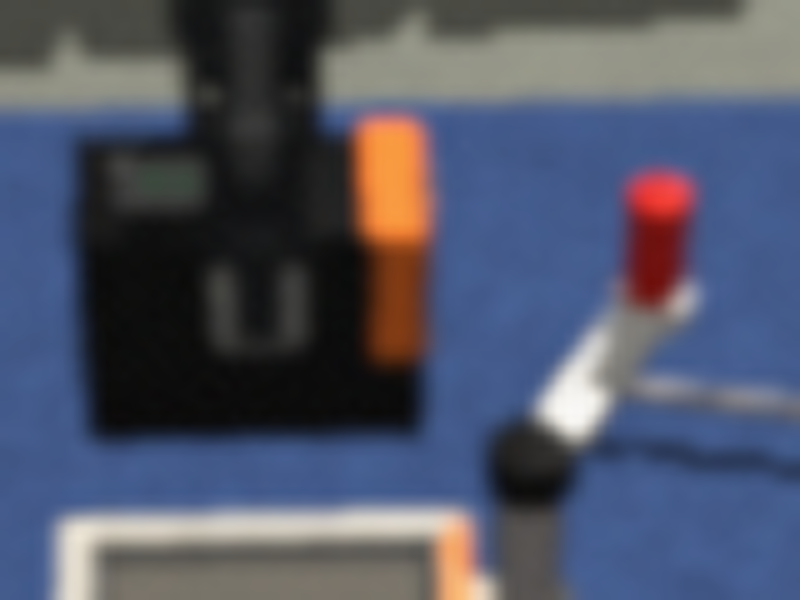

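The side view shows the held pack's lower edge at (289..322, 148) native px, as predicted to within about 1 mm, parallel to the dock, with the orange end to the post. Lower it under guard.

Run:
```python
from h import *
x,y=.5265,.1212
env.movel([x,y,.085],velocity=.06); st('pre')
print(env.movel([x,y,.060],velocity=.02,guard=7)); st('mouth')
print(env.movel([x,y,.0465],velocity=.02,guard=7)); s=st('low'); print(s['ft_torque'].round(2))
```

```text
pre t 7.17 p [0.5267 0.1212 0.0854] yaw -0.0 F [-0.1  0.4 -3.7] gap 0.508 g 61.4 j6 1.58
False
mouth t 8.57 p [0.5266 0.1212 0.0601] yaw 0.0 F [-0.2 -0.  -3.5] gap 0.51 g 61.3 j6 1.58
True
low t 9.14 p [0.5264 0.1212 0.0485] yaw 0.0 F [0.3 0.  4.6] gap 0.506 g 62.2 j6 1.58
[-0.13  0.12 -0.  ]
```

Contact came exactly at the predicted home height of 0.0485, with no side load. Release, retreat and look.

Run:
```python
from h import *
env.release(); st('rel'); 
x,y=monitor.sense()['position'][:2]
env.movel([x,y,.22],velocity=.12); st('up')
env.reach([.40,-.10,.25],Q(.33))
t=grab('top'); s=grab('side')
def c(f,x,y): return cv2.resize(f['frame'][y:y+75,x:x+100,::-1],None,fx=4,fy=4,interpolation=cv2.INTER_CUBIC)
cv2.imwrite('pics/home.png',np.hstack([c(t,208,182),c(s,272,112)]))
```

```text
rel t 9.63 p [0.5257 0.1212 0.0476] yaw -0.0 F [-0.2 -0.1  0.2] gap 0.996 g 0.0 j6 1.58
up t 11.22 p [0.5254 0.1212 0.2194] yaw -0.0 F [ 0.4 -0.  -0.1] gap 1.0 g 0.0 j6 1.58
```

View pics/home.png

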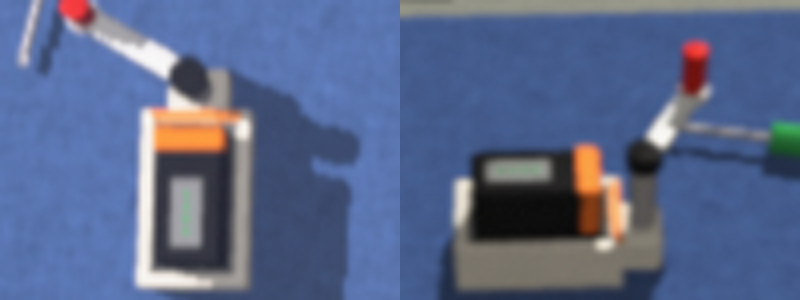

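The pack is fully seated, with the orange end at the post in both views and the lever still at about 2.09 rad. Next, take the knob with a light grip, follow its arc and let go.

Run:
```python
from h import *
pv=np.array([.600,.121]); R=.079; th0=2.09
def pose(th,z): 
    return [pv[0]-R*np.cos(th),pv[1]+R*np.sin(th),z],Q(np.pi-th)
p,q=pose(th0,.22); env.reach(p,q); st('above')
print('guard',env.movel(pose(th0,.106)[0],velocity=.1,guard=6)); st('down')
env.close_gripper(20); st('closed')
for th in np.linspace(th0,-.02,15)[1:]:
    p,q=pose(th,.106)
    hit=env.movel(p,velocity=.08,frame=q,guard=15); s=st('%.2f %s'%(th,hit))
    if hit: break
```

```text
above t 13.72 p [0.6393 0.1885 0.2205] yaw 1.05 F [ 0.2 -0.3  0.2] gap 0.999 g 0.0 j6 0.63
guard False
down t 15.02 p [0.6395 0.1896 0.1068] yaw 1.052 F [ 1.1  0.  -0.7] gap 0.998 g 0.0 j6 0.63
closed t 15.64 p [0.6392 0.1896 0.1061] yaw 1.052 F [-0.3  0.   2.1] gap 0.2 g 21.5 j6 0.63
1.94 False t 15.94 p [0.6285 0.1947 0.1061] yaw 1.199 F [-0.3 -0.1  0.4] gap 0.202 g 21.6 j6 0.49
1.79 False t 16.24 p [0.6174 0.1981 0.1061] yaw 1.348 F [-0.7  0.6  1.7] gap 0.199 g 21.7 j6 0.35
1.64 False t 16.54 p [0.6057 0.1998 0.1061] yaw 1.498 F [-1.   0.7  2.1] gap 0.201 g 21.7 j6 0.21
1.49 False t 16.84 p [0.5939 0.1998 0.1061] yaw 1.648 F [-2.2  2.5  1.1] gap 0.197 g 21.7 j6 0.06
1.34 False t 17.14 p [0.5821 0.198  0.1061] yaw 1.799 F [-1.6  2.2  2.3] gap 0.199 g 21.8 j6 -0.09
1.19 False t 17.44 p [0.5707 0.1944 0.1061] yaw 1.949 F [-1.9  3.1  3.3] gap 0.203 g 21.8 j6 -0.24
1.03 False t 17.74 p [0.56   0.1892 0.1061] yaw 2.101 F [-2.2  3.4  4.1] gap 0.199 g 21.9 j6 -0.4
0.88 False t 18.04 p [0.5501 0.1823 0.1061] yaw 2.253 F [-2.8  3.6  5.1] gap 0.205 g 21.9 j6 -0.56
0.73 False t 18.34 p [0.5414 0.174  0.1061] yaw 2.404 F [-4.1  3.1  4.9] gap 0.2 g 22.0 j6 -0.73
0.58 False t 18.64 p [0.5341 0.1645 0.106 ] yaw 2.555 F [-4.7  2.7  5.7] gap 0.203 g 22.0 j6 -0.9
0.43 False t 18.94 p [0.5282 0.154  0.1061] yaw 2.706 F [-5.3  2.2  7.1] gap 0.198 g 22.1 j6 -1.06
0.28 False t 19.24 p [0.5241 0.1427 0.106 ] yaw 2.857 F [-5.7  2.3  6.2] gap 0.196 g 22.1 j6 -1.24
0.13 False t 19.54 p [0.5216 0.1309 0.106 ] yaw 3.007 F [-6.2  2.   6.5] gap 0.201 g 22.1 j6 -1.41
-0.02 True t 19.77 p [0.5212 0.1209 0.1061] yaw 3.17 F [0.9 8.  2. ] gap 0.198 g 22.1 j6 -1.59
```

Run:
```python
from h import *
env.hold(.3); env.release(); st('rel')
x,y=monitor.sense()['position'][:2]
env.movel([x,y,.24],velocity=.12); st('up')
env.reach([.40,-.10,.25],Q(.33)); st('away')
t=grab('top'); s=grab('side')
def c(f,x,y): return cv2.resize(f['frame'][y:y+75,x:x+100,::-1],None,fx=4,fy=4,interpolation=cv2.INTER_CUBIC)
cv2.imwrite('pics/shut.png',np.hstack([c(t,208,182),c(s,272,112)]))
```

```text
rel t 20.74 p [0.52   0.1203 0.1059] yaw 3.173 F [-0.6  0.2 -0. ] gap 0.999 g 0.0 j6 -1.6
up t 22.01 p [0.5198 0.1203 0.2393] yaw 3.173 F [-0.4 -0.3 -0.5] gap 1.001 g 0.0 j6 -1.6
away t 23.99 p [ 0.4001 -0.0999  0.2499] yaw 0.331 F [-0.2  0.1 -0.7] gap 1.001 g 0.0 j6 0.71
```

View pics/shut.png

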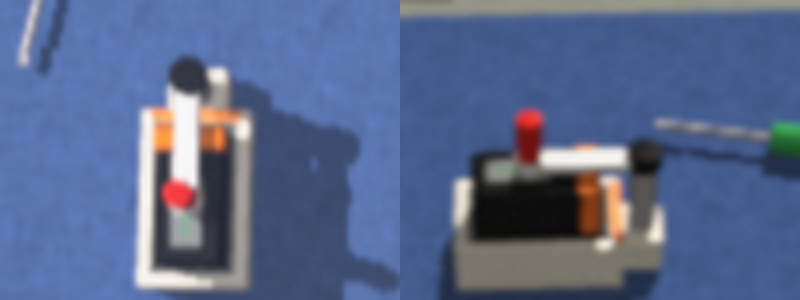

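The lever lies shut over the seated pack: knob at (178,192) and pivot at (188,75) in the crop, which is about 0.03 rad after parallax. The stop was also felt. The screwdriver has not moved and the arm is clear.

```bash
python3 -c "
from h import *
print(job.hand_in())"
```

```text
the job is handed in; nothing more can be done
None
```

The battery pack is fully home in the dock with its orange end to the pivot post, the lever is shut against its stop and released, and the job is handed in; no verdict came back.

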